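Tuck a circuit board's contact edge under the jig's leaf and hold it flat

TASK

Take the white circuit board with the tall black terminal block by that block, and slide its row of gold contacts in under the jig's hinged steel leaf, without lifting the leaf, until the board's edge is fully home and square against the stop ridge beneath it, the whole edge covered by the leaf. Press the board down firmly so that it lies flat on the jig's bed and finish like that, still gripping the block and pressing: do not let go. Leave everything else on the bench where it is.

Things in the scene. Friction and masses are not known exactly. Their poses are not given: they have to be found in the camera images.
- board: Circuit board to insert: rigid white plate 110 x 60 x 4 mm, about 0.13 kg, flat on the bench. Origin: centre of its underside; x runs along its length to the edge with seven gold contacts (x = +55 mm), z up. Only tall part: a fixed black terminal block centred at x = -30 mm, y = 0, 36 mm long (x), 16 mm wide (y), top 36 mm above the underside: grip it across its 16 mm.
- board_edge (a point): Middle of the board's contact edge, on the underside (x = +55 mm of the board).
- block_top (a point): Centre of the top of the board's black terminal block.
- jig: Fixed jig, black base 180 x 110 x 12 mm. Origin on the bench, z up; x is the direction in which the board slides in, from the open side towards the hinged leaf. Bed top 20 mm above the bench. Hinge cheeks at x = 78 to 98 mm, up to 38 mm above the bench. In place, the board's origin is at jig x = 0, y = 0, 20 mm above the bench, its x along the jig's.
- bed: The jig's flat, rigid aluminium bed 125 x 80 x 8 mm, from jig x = -70 to +55 mm; origin 12 mm above the bench at jig x = 0, so its top is 20 mm above the bench.
- stop (a point): On the stop ridge's face that meets the board's edge (jig x = 55 mm), at mid width, level with the top of the bed; axes as the jig's. The rigid ridge runs across the bed, rises 6 mm above it and is hidden beneath the leaf.
- leaf_lip (a point): Underside of the steel leaf (80 mm wide, 2 mm thick) at mid width, where its flat part begins: jig x = 25 mm, 9 mm above the bed. The flat leaf covers the last 30 mm of bed before the stop ridge. From here towards the open side a lip is bent up, to jig x = 16 mm, making the mouth about 13 mm high there.
- leaf (a joint): Angle of the leaf about its hinge at the far side (jig x = 88 mm): 0 lying in place, positive lifted (rad). It rests on its own hinge stop, is light and lifts at under 1 N.
- spare: Another white circuit board of the same size with two round capacitors 18 mm tall instead of a terminal block; not to be used, leave it alone. Origin: centre of the underside.
- pen: Red pen 130 mm long lying near the robot; leave alone.
- jar: Small amber jar, 44 mm across, 50 mm tall; leave alone.
- driver: Screwdriver 160 mm long; leave alone.
- tray: Shallow black tray 90 x 150 x 18 mm; leave alone.
- tweezers: Steel tweezers, 145 mm long, 8 mm high; leave alone.
- gauge: Round dial gauge 52 mm across, 26 mm tall; leave alone.
Mind the look-alikes: they are no part of the job. What is shaped like the jig but brown, purple or turquoise is not meant.

How it is judged:
On the way:
1. the board's contact edge is in under the leaf by over 8 mm, with the leaf lying in place (x of board_edge in the frame of stop between -0.022 and 0.006 m and z of board_edge in the frame of stop between -0.003 and 0.006 m and y of board_edge in the frame of stop between -0.01 and 0.01 m and value of joint leaf below 0.06 rad), for 0.1 s.
At the end, for the whole second after the job is handed in: Still gripped and at rest, the contact edge is within 4 mm of the stop, 10 mm of mid width and 0.10 rad of square, flat on the bed (edge within 2 mm, tilt under 0.04 rad), pressed on it with over 4 N (its weight is under 2 N), the leaf lying in place (under 0.03 rad) (x of board_edge in the frame of stop between -0.004 and 0.003 m and y of board_edge in the frame of stop between -0.01 and 0.01 m and z of board_edge in the frame of stop between -0.003 and 0.002 m and angle between the x axis of board and the x axis of jig, either way round below 0.1 rad and angle between board's own z axis and vertical below 0.04 rad and contact force between board and bed above 4 N and contact force between the fingers and board above 2 N and value of joint leaf below 0.03 rad and linear speed of board below 0.02 m/s); the arm keeps its last pose, push and grip.
It fails at once if the leaf is lifted (over 0.10 rad, about 6 mm at its lip) (value of joint leaf above 0.1 rad).
It fails at once if the other circuit board is moved by more than 15 mm (distance of spare from where it was at the start of the episode above 0.015 m).
It fails at once if another loose thing on the bench is moved by more than 15 mm (distance of any of pen, jar, driver, tray, tweezers, gauge from where it was at the start of the episode above 0.015 m).
It also fails if it takes over 38 s, if anything falls off the work surface, if the arm or the gripper's body presses on something with over 40 N, if the wrist force passes 120 N, or if a joint passes its speed limit or range.

ROBOT

A 6-joint arm with a two-finger parallel gripper is mounted at the origin on the work surface. World frame = base frame: x ahead of the robot, y to its left, z up, the work surface at z = 0. Lengths are in m, angles in rad, forces in N, time in s.
With the tool pointing down it reaches from about 0.35 to 0.975 m from the base axis. Payload 4.9 kg.
Tool frame: the origin (TCP) lies midway between the tips of the shut fingers; the grasp point (between the pads) lies 19 mm behind it; z points along the fingers, y is the line along which they close (so a half turn about z gives the same grasp; the last joint's range is limited). The gripper opens to 85 mm and grips with 20 to 120 N. Pads are 22 mm wide; open, the fingers measure 114 mm over their backs; the gripper's body (76 mm by 85 mm) begins 54 mm behind the grasp point. The pads swing forward as they close: fully open they stand 13 mm farther back than shut.
Start: joints at [-1.441, 0.053, 1.613, -0, 1.476, -0.119], TCP at [0.154, -0.606, 0.231] pointing down, gripper open.
Joint ranges: [-3.01, 3.01], [-1.01, 2.22], [0.06, 2.58], [-1.02, 4.17], [0.09, 2.62], [-3.14, 3.14]. Speed limits (rad/s): [2.57, 2.57, 3.14, 3.14, 3.14, 3.14].

INTERFACE

Orientations are given as a unit quaternion [w, x, y, z].
In Python, from plant import state, grab_frame, job_done, cut_out, place_of gives the robot as it stands.
- The arm moves only by the tool jog_arm, never from a script. Its argument "motion" is text: rows parted by semicolons, each of 7 numbers parted by spaces: the opening in per cent of the stroke, from 0 (shut) to 100 (fully open), then the shift along the tool's x, y, z as a fraction of full scale, then the turn, a rotation vector about the tool's x, y, z as a fraction of full scale. A call has exactly 5 rows; each row is the pose to reach, as a shift and turn from the pose commanded when the call began, along the tool's axes at that moment; what a row does not reach only later rows make up. Full scale, the value 1, is 50 cm for a shift and 1.5 rad for a turn. A row lasts 1/8 s, in which the tool goes at most 62.5 mm and 10.7 degrees, less where a joint would pass 70% of its speed; a pose out of reach is approached as far as the arm can. A call with a number of a shift or a turn outside -1 to 1 is refused whole. A call with a gripper value outside its range is refused whole. The fingers move at their own pace and stop on an object; the grip force is fixed at half the most. Time passes only in rows, so rows that repeat a pose let the fingers close, or fill a call up. It gives the time, the measured TCP pose, the force, the opening and the grip force at its end, in the units of the state.
- state(): the state, without advancing time (a new reading comes with each control period).
- grab_frame(name): name is "scene" or "top" or "wrist"; returns a dict with "color" (420x560x3 uint8, red, green, blue), "range_z" (420x560 float32, m along the optical axis (not along the pixel's ray), 0 where there is no reading), "intrinsics" (3x3 intrinsics, pixels), "k1" (the pictures are not rectified: a ray, as slopes to the right and down, at radius r is drawn at 1 + k1 r^2 times it, then the intrinsics apply), "world_from_camera" (4x4, takes a point from camera to world coordinates). Camera axes: x right, y up, looking along -z (the intrinsics and any distortion apply to the point x, -y, -z); pixel columns grow to the right and rows downward; lengths in m; the calibration is good to about 2 mm. A picture is of the moment at which its call begins.
- job_done(): hands the job in; it is judged then, once.
Trained networks look in the newest picture that a camera, given by its name, has taken for a name from the list of things; names that differ only in an ending like _2 or _b are one class to them, and where a whole thing is asked for, a point or a joint stands for the part that bears it (a point fixed in the world has none). Each returns a list of dicts, best first, with "p" (0 to 1); they miss things now and then, are a little off and sometimes report something else, mostly with a low value. They report only what shows in the picture. A call takes as long as a camera call. They do not tell look-alikes from the thing itself.
- cut_out(camera, thing): "pixels" (420x560 bool, what is visible of it).
- place_of(camera, thing): "at" ([x, y, z] in m, in world coordinates, good to about 4 mm: a listed point, or the origin of a listed thing).
The state is a dict: "time": time; "joint_pos": joint angles; "joint_vel": joint speeds; "joint_efforts": joint torques, N m; "tool_pos": TCP position; "tool_rot": TCP orientation; "contact_force": force on the tool from outside, world axes, zero at the start; "ft_torque": the same for the moment, N m; "gripper_width": opening from 0.0 (shut) to 1.0 (fully open); "grasp_force": force on a finger pad.
Only numpy, scipy, OpenCV 4.12 (cv2) and the standard library are available. Lean on these libraries where they do the work, as an engineer would, in place of code of your own. Each camera call takes 0.05 s, during which the arm holds its last target. There are 200 camera calls.

## Working session

There is one attempt and no reset: what is moved stays moved. The work goes in short steps, Python scripts to look and compute and a tool call to move; the robot and the scene stay as the last step left them, time stands still between calls to the robot, and variables do not carry over. Pictures are saved under pics/ and viewed, at most 10 in all, crops included, and the job is handed in when it is done.

Besides the shell and the picture viewer there is one more tool, called after "Emit:" as name(argument=value, ...) on one line, values as JSON. jog_arm: Moves the arm, as the interface text tells. Shift numbers are shares of 50 cm and turn numbers shares of 1.5 rad, none past 1 either way. Its arguments: {"type":"object","properties":{"motion":{"type":"string"}},"required":["motion"]}

```bash
mkdir -p pics; cat > h.py <<'E'
import numpy as np, cv2
from plant import state, grab_frame, job_done, cut_out, place_of
from scipy.spatial.transform import Rotation as R
def cloud(f):
    K=f["intrinsics"];h,w=f["range_z"].shape
    u,v=np.meshgrid(np.arange(w),np.arange(h))
    p=cv2.undistortPoints(np.stack([u,v],-1).reshape(-1,1,2).astype(float),K,np.array([f["k1"],0,0,0.])).reshape(h,w,2)
    z=f["range_z"];P=np.stack([p[...,0]*z,-p[...,1]*z,-z,np.ones_like(z)],-1)
    return (P@f["world_from_camera"].T)[...,:3]
def save(f,n,box=None,s=1):
    im=f["color"][...,::-1]
    if box: im=im[box[1]:box[3],box[0]:box[2]]
    cv2.imwrite("pics/"+n,cv2.resize(im,None,fx=s,fy=s,interpolation=cv2.INTER_CUBIC))
E
python3 - <<'E'
from h import *
a=grab_frame("scene");b=grab_frame("top")
np.savez("f.npz",top=cloud(b),scene=cloud(a),tc=b["color"],sc=a["color"])
cv2.imwrite("pics/a.png",np.vstack([a["color"],b["color"]])[...,::-1][::1,::1][:, :]) if 0 else None
save(a,"s.png",None,1.4);save(b,"t.png",None,1.4)
for t in ["board","jig","spare","block_top","stop","leaf_lip","board_edge"]:
    for c in ["top","scene"]:
        print(t,c,[(round(d["p"],2),np.round(d["at"],3)) for d in place_of(c,t)])
print(state()["time"],state()["tool_rot"])
E
```

```text
board top [(0.64, array([ 0.495,  0.109, -0.002]))]
board scene [(0.72, array([ 0.489,  0.109, -0.004]))]
jig top [(0.98, array([ 0.167, -0.294, -0.   ])), (0.66, array([ 0.358, -0.596, -0.002])), (0.61, array([ 0.274,  0.203, -0.001])), (0.58, array([ 0.622, -0.207,  0.001]))]
jig scene [(0.96, array([0.275, 0.204, 0.   ])), (0.83, array([ 0.359, -0.598, -0.004])), (0.65, array([ 0.165, -0.292,  0.   ])), (0.56, array([ 0.618, -0.208,  0.004]))]
spare top [(0.86, array([0.56 , 0.269, 0.001])), (0.24, array([ 0.622, -0.209,  0.006]))]
spare scene [(0.81, array([0.56 , 0.267, 0.004]))]
block_top top [(0.75, array([0.465, 0.11 , 0.034]))]
block_top scene [(0.94, array([0.46 , 0.112, 0.033]))]
stop top [(0.89, array([ 0.678, -0.21 ,  0.021])), (0.79, array([ 0.218, -0.305,  0.02 ])), (0.62, array([0.328, 0.203, 0.017]))]
stop scene [(0.96, array([0.332, 0.197, 0.02 ])), (0.9, array([ 0.416, -0.598,  0.018])), (0.87, array([ 0.677, -0.206,  0.021])), (0.55, array([ 0.22 , -0.305,  0.022])), (0.29, array([ 0.403, -0.4  ,  0.001]))]
leaf_lip top [(0.95, array([ 0.188, -0.294,  0.027])), (0.91, array([0.3  , 0.201, 0.033])), (0.88, array([ 0.644, -0.209,  0.032])), (0.64, array([ 0.38 , -0.602,  0.026])), (0.27, array([0.462, 0.111, 0.038]))]
leaf_lip scene [(0.77, array([ 0.644, -0.21 ,  0.03 ])), (0.71, array([ 0.19 , -0.292,  0.027])), (0.61, array([ 0.381, -0.597,  0.03 ])), (0.56, array([0.297, 0.203, 0.026]))]
board_edge top [(0.81, array([0.548, 0.109, 0.001]))]
board_edge scene [(0.65, array([0.55 , 0.109, 0.002]))]
0.8 [1.21541218e-05 9.92274195e-01 1.24064184e-01 7.18078543e-06]
```

View pics/t.png

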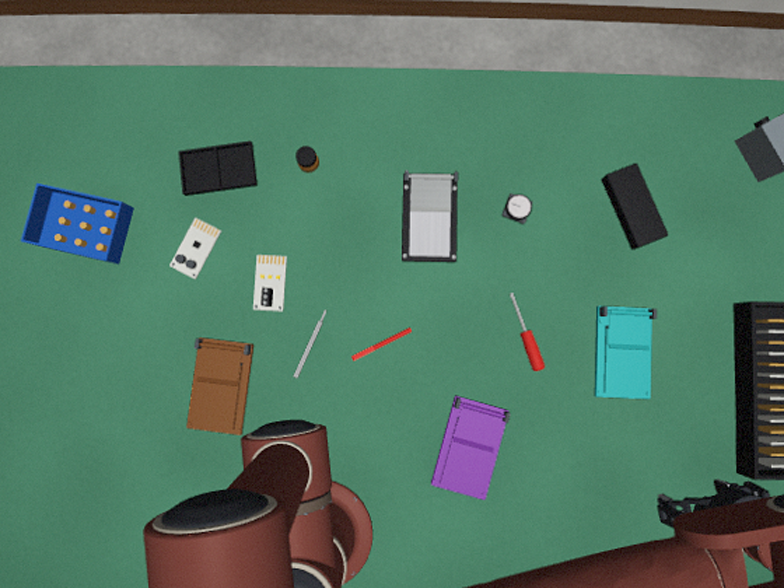

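View pics/s.png

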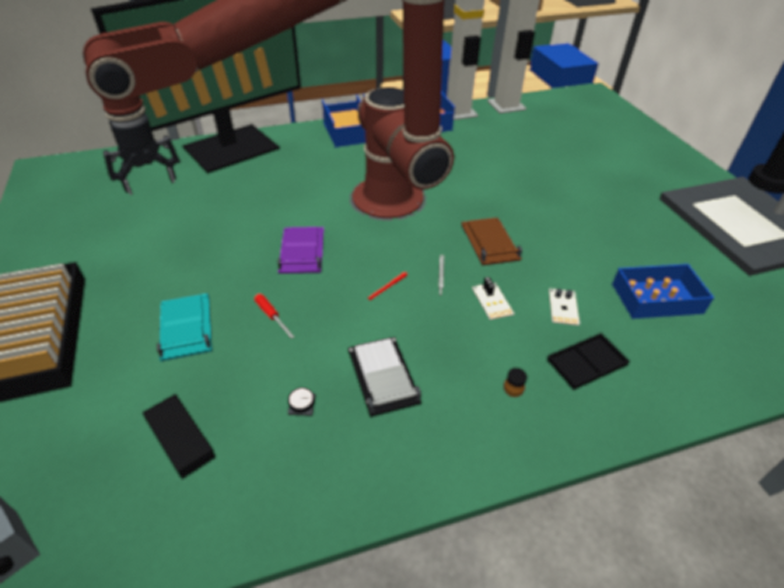

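The top view shows two white boards. One at (269,282) has a tall black terminal block (also at (490,290) in the scene view). The other at (195,248) has two round capacitors, so it is the spare. Of the jig shapes, (430,217) has the black base with aluminium bed, so it is the real one. Brown (220,386), purple (470,447) and turquoise (624,352) are look-alikes. I'll confirm in a crop and measure yaws.

```bash
python3 - <<'E'
from h import *
f={c:grab_frame(c) for c in ["top","scene"]}
save(f["top"],"c.png",(110,110,340,240),3.4)
for t,x0 in [("board",(.492,.109)),("jig",(.62,-.208)),("leaf",(.62,-.208))]:
  for c in f:
    P=cloud(f[c])
    for d in cut_out(c,t):
        m=d["pixels"]&(P[...,2]<(.01 if t=="board" else .1))&(P[...,2]>-.02); q=P[m]
        if len(q)<30: continue
        if np.hypot(*(np.median(q[:,:2],0)-x0))>.07: continue
        (cx,cy),(w,h),a=cv2.minAreaRect(q[:,:2].astype(np.float32))
        print(t,c,round(d["p"],2),m.sum(),np.round([cx,cy,w,h],4),round(a,1), "z",np.round(np.percentile(q[:,2],[5,50,95]),4))
# jig bed line fits: bright pixels
E
```

```text
board top 0.98 664 [0.4932 0.1113 0.0606 0.1087] 87.3 z [0.0002 0.0039 0.0077]
board scene 0.59 368 [0.4942 0.1125 0.1107 0.0653] 0.9 z [-0.0001  0.003   0.0067]
jig top 0.72 2429 [ 0.6332 -0.209   0.1104  0.1834] 89.9 z [0.0094 0.0199 0.0341]
jig scene 0.84 1896 [ 0.6327 -0.2062  0.1109  0.1816] 89.8 z [0.0085 0.0194 0.0336]
leaf top 0.93 773 [ 0.6806 -0.2089  0.0847  0.0827] 1.6 z [0.0222 0.0309 0.035 ]
leaf scene 0.82 645 [ 0.6728 -0.2077  0.0844  0.0906] 82.0 z [0.0272 0.0304 0.0343]
```

View pics/c.png

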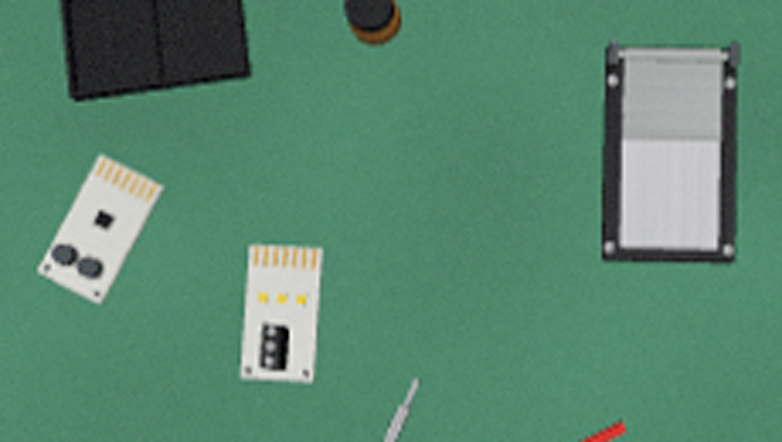

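The crop confirms it: terminal-block board at (282,312), capacitor spare at (100,230), black/aluminium jig at (670,152) with its leaf on the far side. I'll move over the board now.

Emit:
jog_arm(motion="60 0.076 -0.099 0 0 0 0.04; 60 0.152 -0.198 0 0 0 0.08; 60 0.229 -0.298 0 0 0 0.12; 60 0.305 -0.397 0 0 0 0.16; 60 0.381 -0.496 0 0 0 0.198")

```text
time: 1.82
tool_pos: [0.2777, -0.3171, 0.2314]
tool_rot: [0.0, 1.0, -0.025, 0.0]
contact_force: [1.4, 0.3, 0.4]
gripper_width: 0.598
grasp_force: 0.0
```

Emit:
jog_arm(motion="60 0.042 -0.112 0 0 0 0; 60 0.084 -0.224 0 0 0 0; 60 0.126 -0.336 0 0 0 0; 60 0.168 -0.448 0 0 0 0; 60 0.21 -0.56 0 0 0 0")

```text
time: 2.45
tool_pos: [0.3962, -0.0423, 0.2318]
tool_rot: [0.0, 1.0, -0.024, 0.001]
contact_force: [1.2, -0.9, -0.5]
gripper_width: 0.597
grasp_force: 0.0
```

Emit:
jog_arm(motion="60 0.04 -0.1 0.03 0 0 0; 60 0.08 -0.21 0.06 0 0 0; 60 0.117 -0.316 0.1 0 0 0; 60 0.117 -0.316 0.18 0 0 0; 60 0.117 -0.316 0.22 0 0 0")

```text
time: 3.08
tool_pos: [0.4605, 0.1117, 0.1189]
tool_rot: [0.0, 1.0, -0.023, -0.002]
contact_force: [-0.7, -0.4, 0.6]
gripper_width: 0.6
grasp_force: 0.0
```

```bash
python3 - <<'E'
from h import *
f=grab_frame("wrist");save(f,"w.png",None,1.2)
for t in ["block_top","board_edge","board"]: print(t,[(round(d["p"],2),np.round(d["at"],4)) for d in place_of("wrist",t)])
P=cloud(f);m=(P[...,2]>.028)&(P[...,2]<.045)&(abs(P[...,0]-.463)<.05)&(abs(P[...,1]-.112)<.03)
print(m.sum(),cv2.minAreaRect(P[m][:,:2].astype(np.float32)))
for d in cut_out("wrist","board")[:2]:
    q=P[d["pixels"]];q=q[(q[:,2]<.01)&(q[:,2]>-.01)];print(d["p"],len(q),cv2.minAreaRect(q[:,:2].astype(np.float32)))
s=state();print(s["tool_pos"],s["tool_rot"],s["time"])
E
```

```text
block_top [(0.56, array([0.4611, 0.1126, 0.0403]))]
board_edge [(0.58, array([ 5.498e-01,  1.057e-01, -4.000e-04]))]
board [(0.93, array([ 0.4913,  0.108 , -0.0022])), (0.27, array([ 0.3717, -0.115 , -0.0015]))]
1004 ((0.46110019087791443, 0.11341305822134018), (0.015932351350784302, 0.03618704527616501), 87.77706146240234)
0.69 8654 ((0.49020954966545105, 0.11238081753253937), (0.060598086565732956, 0.11240651458501816), 88.44037628173828)
[0.4625021  0.11068715 0.1225834 ] [-1.10265954e-04  9.99705570e-01 -2.42447277e-02  9.77160398e-04] 3.325
```

View pics/w.png

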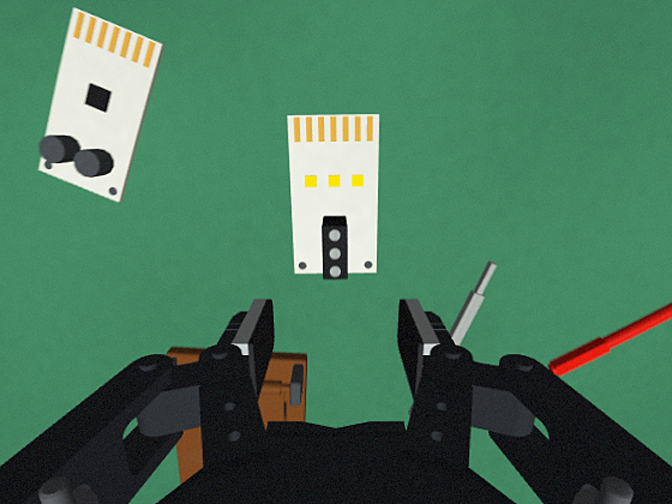

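The wrist view shows the terminal block at (335,247), centred between the open fingers, and the spare well clear at (97,105). Descend and grip.

Emit:
jog_arm(motion="60 -0.002 -0.005 0.08 0 0 0; 60 -0.002 -0.005 0.16 0 0 0; 60 -0.002 -0.005 0.205 0 0 0; 60 -0.002 -0.005 0.22 0 0 0; 60 -0.002 -0.005 0.22 0 0 0")

```text
time: 3.95
tool_pos: [0.4618, 0.1133, 0.0124]
tool_rot: [-0.0, 1.0, -0.024, 0.001]
contact_force: [-0.4, -0.2, -0.3]
gripper_width: 0.598
grasp_force: 0.0
```

Emit:
jog_arm(motion="40 0 0 0 0 0 0; 20 0 0 0 0 0 0; 0 0 0 0 0 0 0; 0 0 0 0 0 0 0; 0 0 0 0 0 0 0")

```text
time: 4.58
tool_pos: [0.462, 0.1134, 0.0127]
tool_rot: [-0.0, 1.0, -0.024, 0.001]
contact_force: [-1.0, -0.7, 7.3]
gripper_width: 0.174
grasp_force: 62.0
```

Emit:
jog_arm(motion="0 0 0 -0.06 0 0 0; 0 0 0 -0.12 0 0 0; 0 0.025 0.1 -0.14 0 0 -0.01; 0 0.05 0.2 -0.14 0 0 -0.02; 0 0.075 0.3 -0.14 0 0 -0.032")

```text
time: 5.2
tool_pos: [0.491, -0.0396, 0.0813]
tool_rot: [-0.0, 1.0, 0.001, 0.0]
contact_force: [-0.0, 0.6, -2.0]
gripper_width: 0.17
grasp_force: 61.0
```

```bash
python3 - <<'E'
from h import *
f=grab_frame("top");P=cloud(f)
s=state();print(s["tool_pos"],s["tool_rot"],s["gripper_width"],s["contact_force"],s["time"])
for t in ["jig","stop","leaf_lip","board_edge","block_top","board"]:
  for c in ["top","scene","wrist"]:
    if c!="top" and t=="jig": grab_frame(c)
    print(t,c,[(round(d["p"],2),np.round(d["at"],4)) for d in place_of(c,t) if d["at"][0]>.41])
f=grab_frame("wrist");P=cloud(f);save(f,"w2.png",None,1.2)
np.savez("w2.npz",P=P,c=f["color"])
E
```

```text
[ 0.49226126 -0.0449478   0.08182057] [ 2.42318342e-03  9.99996002e-01 -1.15382172e-03  8.90698771e-04] 0.17365347115498617 [ 0.20831355 -4.73008658  0.33836905] 5.25
jig top [(0.59, array([ 0.6247, -0.2068, -0.0013]))]
jig scene [(0.55, array([ 0.6215, -0.207 ,  0.0035])), (0.34, array([0.5574, 0.2689, 0.0045]))]
jig wrist [(0.72, array([ 0.6243, -0.2089, -0.0035]))]
stop top [(0.8, array([ 0.6794, -0.2121,  0.0202])), (0.8, array([ 0.4114, -0.5998,  0.022 ]))]
stop scene [(0.95, array([ 0.4162, -0.6012,  0.0171])), (0.72, array([ 0.6759, -0.2075,  0.0235]))]
stop wrist []
leaf_lip top [(0.76, array([ 0.6445, -0.2081,  0.029 ])), (0.43, array([ 0.6782, -0.2111,  0.0186]))]
leaf_lip scene [(0.56, array([ 0.6459, -0.207 ,  0.0312]))]
leaf_lip wrist []
board_edge top []
board_edge scene [(0.74, array([ 0.5761, -0.043 ,  0.0677])), (0.73, array([ 0.7244,  0.2245, -0.0022]))]
board_edge wrist [(0.79, array([ 0.5766, -0.0414,  0.0713]))]
block_top top []
block_top scene [(0.66, array([ 0.4925, -0.0452,  0.1058]))]
block_top wrist [(0.74, array([ 0.4913, -0.0379,  0.1049]))]
board top []
board scene [(0.56, array([ 0.5174, -0.046 ,  0.0632]))]
board wrist [(0.56, array([ 0.5209, -0.0425,  0.0642]))]
```

View pics/w2.png

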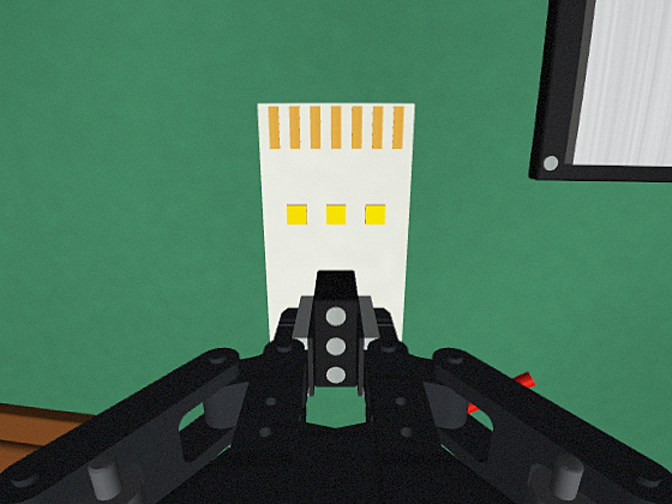

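The board is held square by its block at (336,340), with the contacts at (336,128) and the jig ahead to the right. Next I'll move in front of the mouth.

Emit:
jog_arm(motion="0 0.028 0.105 0 0 0 0; 0 0.056 0.21 0 0 0 0; 0 0.084 0.316 0 0 0 0; 0 0.084 0.316 0 0 0 0; 0 0.084 0.316 0.02 0 0 0")

```text
time: 6.92
tool_pos: [0.5334, -0.1964, 0.0715]
tool_rot: [0.0, 1.0, -0.0, 0.001]
contact_force: [-0.3, -0.4, -2.2]
gripper_width: 0.175
grasp_force: 61.0
```

```bash
python3 - <<'E'
from h import *
f=grab_frame("wrist");P=cloud(f);save(f,"w3.png",None,1.2);c=f["color"].astype(int)
s=state();T=s["tool_pos"];print(T,s["tool_rot"],s["contact_force"],s["time"])
for t in ["jig","leaf_lip","board_edge"]: print(t,[(round(d["p"],2),np.round(d["at"],4)) for d in place_of("wrist",t)])
# jig cloud: leaf plane & jig base edges
m=(P[...,2]>.026)&(P[...,2]<.042)&(P[...,0]>.63); print("leaf",m.sum(),cv2.minAreaRect(P[m][:,:2].astype(np.float32)))
d=cut_out("wrist","jig")
for e in d[:2]:
    q=P[e["pixels"]];print(e["p"],len(q),q.min(0),q.max(0),cv2.minAreaRect(q[:,:2].astype(np.float32)))
# board cloud
m=(P[...,2]>T[2]-.012-.006)&(P[...,2]<T[2]-.002)&(P[...,0]>T[0]+.025)&(P[...,0]<T[0]+.11)&(abs(P[...,1]-T[1])<.04)
q=P[m];A=np.c_[q[:,:2]-T[:2],np.ones(len(q))];print("board",len(q),cv2.minAreaRect(q[:,:2].astype(np.float32)),np.linalg.lstsq(A,q[:,2]-T[2],rcond=None)[0])
E
```

```text
[ 0.53185515 -0.19510245  0.06912691] [-7.98867777e-04  9.99998963e-01  1.00107871e-04 -1.19385607e-03] [-1.24974766  0.04658999 -2.52477708] 6.975
jig [(0.65, array([ 6.204e-01, -2.081e-01,  2.000e-04]))]
leaf_lip []
board_edge [(0.86, array([ 0.6215, -0.2009,  0.0617]))]
leaf 8371 ((0.6496909856796265, -0.20652395486831665), (0.028401168063282967, 0.08053271472454071), 0.12538762390613556)
0.57 21509 [ 0.53818564 -0.26509356 -0.000905  ] [ 0.67051174 -0.14868154  0.21466493] ((0.6041109561920166, -0.2071159929037094), (0.1323450803756714, 0.1163102462887764), 0.24877455830574036)
board 15729 ((0.5872414708137512, -0.19537478685379028), (0.06069612875580788, 0.060873668640851974), 89.76171875) [-0.00470052 -0.00057446 -0.00558517]
```

View pics/w3.png

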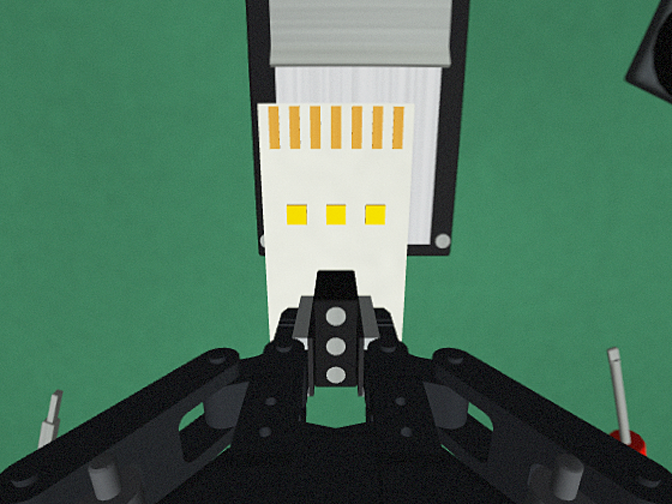

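The board is straight in front of the leaf: contacts at (336,128), leaf lip at (360,65). It needs about 12 mm to the right (-y), then lowering.

Emit:
jog_arm(motion="0 0 0.024 0 0 0 0; 0 0 0.024 0.025 0 0 0; 0 0 0.024 0.05 0 0 0; 0 0 0.024 0.068 0 0 0; 0 0 0.024 0.068 0 0 0")

```text
time: 7.8
tool_pos: [0.532, -0.2077, 0.0356]
tool_rot: [-0.001, 1.0, -0.0, -0.001]
contact_force: [-0.2, -0.1, -0.8]
gripper_width: 0.176
grasp_force: 61.0
```

Emit:
jog_arm(motion="0 0 0 0 0 0 0; 0 0 0 0.002 0 0 0; 0 0 0 0.004 0 0 0; 0 0 0 0.004 0 0 0; 0 0 0 0.004 0 0 0")

```text
time: 8.43
tool_pos: [0.5331, -0.2084, 0.0354]
tool_rot: [0.0, 1.0, -0.0, 0.0]
contact_force: [-0.1, -0.2, -1.2]
gripper_width: 0.172
grasp_force: 61.0
```

Emit:
jog_arm(motion="0 0 -0.002 0.002 0 0 0; 0 0 -0.002 0.002 0 0 0; 0 0 -0.002 0.004 0 0 0; 0 0 -0.002 0.004 0 0 0; 0 0 -0.002 0.004 0 0 0")

```text
time: 9.05
tool_pos: [0.533, -0.2073, 0.0333]
tool_rot: [-0.0, 1.0, -0.0, -0.0]
contact_force: [-0.1, 0.3, -1.3]
gripper_width: 0.172
grasp_force: 61.0
```

```bash
python3 - <<'E'
from h import *
for c in ["wrist","scene"]:
    f=grab_frame(c)
    for t in ["board_edge","leaf_lip","board"]: print(c,t,[(round(d["p"],2),np.round(d["at"],4)) for d in place_of(c,t) if d["at"][0]>.45 and d["at"][1]<-.15])
    s=state();print(s["tool_pos"],s["contact_force"],s["time"])
    P=cloud(f)
    if c=="wrist":
        T=[.533,-.2077]
        q=P[(abs(P[...,1]+.2068)<.025)&(P[...,0]>.565)&(P[...,0]<.66)&(P[...,2]<.05)&(P[...,2]>.01)]
        for x in np.arange(.57,.66,.006):
            w=q[abs(q[:,0]-x)<.003]; 
            if len(w): print(round(x,3),len(w),round(np.median(w[:,2]),4))
        b=P[(abs(P[...,0]-.6)<.01)&(P[...,2]<.05)&(P[...,2]>.01)]
        for y in np.arange(-.26,-.15,.006):
            w=b[abs(b[:,1]-y)<.003]
            if len(w): print(" y",round(y,3),len(w),round(np.median(w[:,2]),4))
E
```

```text
wrist board_edge [(0.86, array([ 0.6216, -0.208 ,  0.0247]))]
wrist leaf_lip [(0.64, array([ 0.6493, -0.2042,  0.0316]))]
wrist board [(0.95, array([ 0.5616, -0.2138,  0.0203]))]
[ 0.53305779 -0.20734412  0.03334032] [ 0.12899718 -0.45154792 -1.40938659] 9.25
0.57 1135 0.0252
0.576 1272 0.0255
0.582 1234 0.0248
0.588 1334 0.0248
0.594 1322 0.0248
0.6 1406 0.0249
0.606 1400 0.0249
0.612 1454 0.0249
0.618 1342 0.0211
0.624 1484 0.0205
0.63 1499 0.0204
0.636 2537 0.0211
0.642 1638 0.0333
0.648 1819 0.0313
0.654 9 0.0301
 y -0.26 288 0.0123
 y -0.254 467 0.0124
 y -0.248 318 0.0129
 y -0.242 518 0.0204
 y -0.236 462 0.0244
 y -0.23 552 0.0249
 y -0.224 546 0.0249
 y -0.218 545 0.0249
 y -0.212 545 0.0248
 y -0.206 561 0.0249
 y -0.2 548 0.0248
 y -0.194 551 0.0248
 y -0.188 545 0.0248
 y -0.182 548 0.0248
 y -0.176 462 0.0239
 y -0.17 519 0.0204
 y -0.164 312 0.0127
 y -0.158 468 0.0125
 y -0.152 231 0.0123
scene board_edge [(0.92, array([ 0.6182, -0.204 ,  0.0211])), (0.62, array([ 0.6766, -0.2064,  0.0206]))]
scene leaf_lip [(0.76, array([ 0.648 , -0.2078,  0.0296]))]
scene board [(0.82, array([ 0.56  , -0.2106,  0.0192]))]
[ 0.533025   -0.20732886  0.03332261] [ 0.00755874 -0.18111532 -1.16535818] 9.45
```

Depth shows the board level, 0.5 mm above the bed, centred, with the mouth clear. Slide in.

Emit:
jog_arm(motion="0 0.02 0 0 0 0 0; 0 0.045 0 0 0 0 0; 0 0.07 0 0 0 0 0; 0 0.09 0 0 0 0 0; 0 0.1 0 0 0 0 0")

```text
time: 10.07
tool_pos: [0.5839, -0.2073, 0.0333]
tool_rot: [0.0, 1.0, 0.0, 0.0]
contact_force: [-0.8, 0.6, -1.8]
gripper_width: 0.171
grasp_force: 61.0
```

Emit:
jog_arm(motion="0 0.004 0 0 0 0 0; 0 0.006 0 0 0 0 0; 0 0.008 0 0 0 0 0; 0 0.01 0 0 0 0 0; 0 0.012 0 0 0 0 0")

```text
time: 10.7
tool_pos: [0.589, -0.2074, 0.0333]
tool_rot: [0.0, 1.0, -0.0, -0.0]
contact_force: [-0.3, 0.5, -1.4]
gripper_width: 0.175
grasp_force: 61.0
```

Not at the stop yet; creep on in 1 mm rows.

Emit:
jog_arm(motion="0 0.002 0 0 0 0 0; 0 0.004 0 0 0 0 0; 0 0.006 0 0 0 0 0; 0 0.008 0 0 0 0 0; 0 0.008 0 0 0 0 0")

```text
time: 11.32
tool_pos: [0.5905, -0.2073, 0.0331]
tool_rot: [-0.0, 1.0, 0.0, -0.003]
contact_force: [-10.6, 1.0, 5.2]
gripper_width: 0.175
grasp_force: 61.9
```

The stop is met (−10.6 N along x). Now press down.

Emit:
jog_arm(motion="0 -0.001 0 0.001 0 0 0; 0 -0.002 0 0.002 0 0 0; 0 -0.002 0 0.004 0 0 0; 0 -0.002 0 0.005 0 0 0; 0 -0.002 0 0.005 0 0 0")

```text
time: 11.95
tool_pos: [0.5904, -0.2074, 0.0327]
tool_rot: [-0.0, 1.0, 0.0, -0.003]
contact_force: [-14.9, 2.4, 13.9]
gripper_width: 0.173
grasp_force: 63.3
```

```bash
python3 - <<'E'
from h import *
f=grab_frame("wrist");P=cloud(f);save(f,"w4.png",None,1.2)
s=state();print(s["tool_pos"],s["tool_rot"],s["contact_force"],s["ft_torque"],s["time"])
q=P[(abs(P[...,1]+.2068)<.027)&(P[...,0]>.615)&(P[...,0]<.636)&(P[...,2]<.05)&(P[...,2]>.01)]
A=np.c_[q[:,0]-.62,q[:,1]+.207,np.ones(len(q))];print("board top slope",np.linalg.lstsq(A,q[:,2],rcond=None)[0])
q=P[(abs(P[...,1]+.2068)<.027)&(P[...,2]<.05)&(P[...,2]>.01)]
for x in np.arange(.61,.70,.006):
    w=q[abs(q[:,0]-x)<.003]
    if len(w): print(round(x,3),len(w),round(np.median(w[:,2]),4))
print([(round(d["p"],2),np.round(d["at"],4)) for d in place_of("wrist","board")])
E
```

```text
[ 0.59042987 -0.20736082  0.03276486] [-3.72317506e-04  9.99996682e-01 -4.00682304e-07 -2.54884789e-03] [-14.3137909    3.56317423  14.55627998] [0.44173369 1.82861296 0.05669863] 12.0
board top slope [0.06937117 0.00080896 0.02447732]
0.61 1788 0.0249
0.616 1213 0.0245
0.622 1242 0.0245
0.628 1246 0.0248
0.634 925 0.026
0.64 1677 0.0342
0.646 1612 0.0316
0.652 1575 0.0314
0.658 1679 0.0313
0.664 1701 0.0313
0.67 1716 0.0313
0.676 1851 0.0314
0.682 1857 0.0314
0.688 1928 0.0314
0.694 1978 0.0314
[(0.96, array([ 0.6146, -0.2123,  0.0187]))]
```

View pics/w4.png

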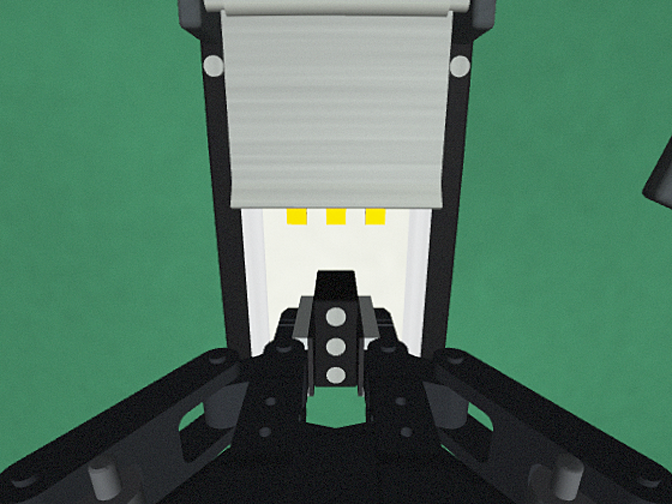

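The wrist view shows the contacts fully covered by the flat leaf (lip at (336,208)) and the board centred and flat. I'll press a little more so the bed clearly carries the load.

Emit:
jog_arm(motion="0 -0.001 0 0.001 0 0 0; 0 -0.001 0 0.002 0 0 0; 0 -0.001 0 0.002 0 0 0; 0 -0.001 0 0.002 0 0 0; 0 -0.001 0 0.002 0 0 0")

```text
time: 12.68
tool_pos: [0.5904, -0.2074, 0.0327]
tool_rot: [-0.0, 1.0, 0.0, -0.002]
contact_force: [-15.5, 2.9, 17.2]
gripper_width: 0.173
grasp_force: 63.8
```

```bash
python3 - <<'E'
from h import *
s=state();print(s["tool_pos"],s["contact_force"],s["grasp_force"],s["time"])
if s["contact_force"][2]>10: print(job_done())
E
```

```text
[ 0.59042506 -0.20735142  0.03273963] [-15.45255284   2.87944244  17.20579946] 63.8003146648407 12.675
the job is handed in; nothing more can be done
None
```

I handed the job in at 12.7 s, with no verdict returned: the board's contact edge is against the stop, flat and fully under the undisturbed leaf, still gripped (64 N) and pressed down with about 17 N at the wrist.

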